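# Gauge two spindle blocks and reject the tight one

### The arm

A 7-joint arm with a two-finger parallel gripper is mounted at the origin on a cart in front of the work surface, level with it; the furniture and walls round the work are solid. World frame = base frame: x ahead of the robot, y to its left, z up, the work surface at z = 0. Lengths are in m, angles in rad, forces in N, time in s.
With the tool pointing down it reaches from about 0.425 to 0.95 m from the base axis. Payload 4.7 kg.
Tool frame: the origin (TCP) lies where the fingers leave the gripper's body, on its centre line; the fingertips stand 70 mm ahead of it and the grasp point (between the pads) lies 51 mm ahead of it; x points along the fingers, y is the direction in which the jaws open and shut, and the axes are right-handed (so a half turn about x gives the same grasp; the last joint's range is limited). The gripper opens to 87 mm and grips with 3 to 60 N. Pads are 19 mm wide; open, the fingers measure 117 mm over their backs; the gripper's body (75 mm by 190 mm) begins 51 mm behind the grasp point.
Start: joints at [1.17, 0.469, -0.049, 1.532, 0.024, 1.141, -0.082], TCP at [0.245, -0.629, 0.292] pointing down, gripper open.
Joint ranges: [-2.59, 2.59], [-0.33, 1.99], [-1.39, 1.29], [0.1, 2.45], [-1.04, 4.18], [0.21, 1.99], [-2.66, 2.66]. Speed limits (rad/s): [2.57, 2.57, 3.14, 3.14, 3.14, 3.14, 3.14].

### API

Orientations are given as a unit quaternion [w, x, y, z].
In Python, from plant import manip gives the robot as it stands.
- The arm moves only by the tool send_rows, never from a script. Its arguments are lists of equal length, an entry for each row: "delta_rot": the turn, a rotation vector about the tool's x, y, z scaled (see below), a list of three; "offset": the shift along the tool's x, y, z scaled (see below), a list of three; "hand": the finger opening in mm, from 0 to 87. In form: {"delta_rot": [[wx, wy, wz], ...], "offset": [[dx, dy, dz], ...], "hand": [hand, ...]}. A call has 1 to 8 rows; each row shifts and turns the commanded pose from where the row before left it, along the tool's axes as they then stand; what a row does not reach is not made up. The controller multiplies each number of a shift by 25 mm and each number of a turn by 5 degrees. A row lasts 1/10 s, in which the tool goes at most 50 mm and 8.59 degrees, less where a joint would pass 70% of its speed; a pose out of reach is approached as far as the arm can. A call with a number of a shift or a turn outside -1 to 1 is refused whole. A call with a gripper value outside its range is refused whole. The fingers move at their own pace and stop on an object; "squeeze" is the grip in N (left out, the last holds). Time passes only in rows, so rows that do not move let the fingers close. It gives the time, the measured TCP pose, the force and the opening at its end, in the units of the state.
- manip.get_state(): the state, without advancing time (a new reading comes with each control period).
- manip.capture(name): name is "scene" or "top" or "wrist"; returns (picture, depth): 400x640x3 uint8, blue, green, red; 400x640 float32, m along the optical axis (not along the pixel's ray), 0 where there is no reading.
- manip.camera_params(name): a dict with "fx", "fy", "cx", "cy" (pixels), "origin" and "attitude" of the camera in the world. Camera axes: x right, y down, z forward; pixel columns grow to the right and rows downward; lengths in m; the calibration is good to about 2 mm. The wrist camera is an equidistant fisheye: a pixel r from the principal point sees the ray r / f radians off the axis. A picture is of the moment at which its call begins: read the wrist's pose just before it. camera_params takes no time and is no camera call; for the wrist camera it gives the pose at the moment of the call.
- manip.sign_off(): hands the job in, once; it reports no verdict.
Trained networks look in the newest picture that a camera, given by its name, has taken for a name from the list of things; names that differ only in an ending like _2 or _b are one class to them, and where a whole thing is asked for, a point or a joint stands for the part that bears it (a point fixed in the world has none). Each returns a list of dicts, best first, with "p" (0 to 1); they miss things now and then, are a little off and sometimes report something else, mostly with a low value. They report only what shows in the picture. A call takes as long as a camera call. They do not tell look-alikes from the thing itself.
- manip.trace(camera, target): "region" (400x640 bool, what is visible of it) and "location" ([row, column] in pixels, amid what is visible of it).
The state is a dict: "clock": time; "q": joint angles; "joint_velocities": joint speeds; "joint_torque": joint torques, N m; "tool_pos": TCP position; "tcp_rot": TCP orientation; "force": force on the tool from outside, world axes, zero at the start; "ft_torque": the same for the moment, N m; "finger_gap": finger opening in m.
Only numpy, scipy, OpenCV 4.12 (cv2) and the standard library are available. Lean on these libraries where they do the work, as an engineer would, in place of code of your own. Each camera call takes 0.05 s, during which the arm holds its last target.

### The job

One of the two grey spindle blocks on the wooden board has a bore that is too tight. Try the green-handled plug gauge in both, the left block first and then the right, pushing it in gently as far as it will go and never forcing it; then leave it standing fully home in the good block, which stays in its nest on the board, and set the tight block upright in the red reject tray. Leave the tape dispenser alone.

Things in the scene. Friction and masses are not known exactly. Their poses are not given: they have to be found in the camera images.
- gauge: Plug gauge upright in its stand, 91 mm long, 0.15 kg: steel pin 18 mm thick, 36 mm long, foot tapered to 15 mm over 2 mm; steel collar 30 mm wide, 5 mm thick; green square handle 22 x 22 mm, 50 mm long, its middle at z = 66 mm. Origin: centre of the pin's tip; z to the handle, x and y square to the flats. Rigid: lower it slowly (15 mm/s) and stop at a few newtons.
- gauge_shoulder (a point): Centre of the underside of the gauge's collar, 36 mm above the tip. When the gauge is fully home this face rests on the block's top and the tip is 14 mm above the block's underside.
- block_1: LEFT (+y nest). Grey spindle block 46 x 46 x 50 mm high, 0.3 kg, loose in its nest; both look alike. Origin: centre of underside, z up along the bore, x and y square to the sides. Bore mouth 19.5 mm wide. In one of the two (hidden) the bore narrows to 15 mm at 14 mm below the top and the gauge stops hard there; the other takes the whole pin. Pressing it down with over 35 N is forcing.
- block_2: RIGHT (-y nest). Grey spindle block 46 x 46 x 50 mm high, 0.3 kg, loose in its nest; both look alike. Origin: centre of underside, z up along the bore, x and y square to the sides. Bore mouth 19.5 mm wide. In one of the two (hidden) the bore narrows to 15 mm at 14 mm below the top and the gauge stops hard there; the other takes the whole pin. Pressing it down with over 35 N is forcing.
- board: Wooden gauging board fixed to the table, 85 x 235 mm (x, y), 10 mm thick. Origin: centre of its underside on the table, z up. It has two nests, at y = +65 and -65 mm, each a 49 mm wide square recess framed by dark rims 5 mm high and 6 mm wide, in which a block stands with its underside 10 mm above the table.
- stand: Dark wooden holder of the gauge, fixed, 60 x 60 x 45 mm high, with a 23 mm wide upright hole 40 mm deep; the gauge's collar rests on its top. Origin: centre of its underside on the table, z up.
- tray: Red open reject tray, fixed, 110 x 130 mm outside (x, y), 22 mm high, walls 4 mm, floor 4 mm thick. Origin: centre of its underside on the table, z up. Empty at the start.
- tape_dispenser: Dark desk tape dispenser, loose, 52 x 177 x 98 mm, a bystander. Origin: centre of its underside.
Things that resemble listed ones, but are neither listed nor needed, are in the scene too. What is shaped like the stand but yellow is not meant.

How it is judged:
By the outcome, as a careful person would: the job done as asked, in the order asked, and still so for the second after the job is handed in, with the robot touching nothing.
It also fails if it takes over 61 s, if anything falls off the work surface, if the arm or the gripper's body presses on something with over 40 N, if the wrist force passes 120 N, or if a joint passes its speed limit or range.

## Working session

There is one attempt and no reset: what is moved stays moved. The work goes in short steps, Python scripts to look and compute and a tool call to move; the robot and the scene stay as the last step left them, time stands still between calls to the robot, and variables do not carry over. Pictures are saved under pics/ and viewed, and the job is handed in when it is done.

Besides the shell and the picture viewer there is one more tool, called after "Request:" as name(argument=value, ...) on one line, values as JSON. send_rows: Moves the arm, as the interface text tells. Its arguments: {"type":"object","properties":{"delta_rot":{"type":"array"},"offset":{"type":"array"},"hand":{"type":"array"},"squeeze":{"type":"number"}},"required":["delta_rot","offset","hand"]}

```bash
ls; mkdir -p pics; python3 - <<'E'
from plant import manip
import cv2
s=manip.get_state();print(s)
for n in ("scene","top"):
    im,d=manip.capture(n);cv2.imwrite(f"pics/{n}0.png",im);print(n,manip.camera_params(n))
    import numpy as np; np.save(f"{n}_d.npy",d)
E
```

```text
pics
{'clock': 0.0, 'q': array([ 1.17010346,  0.469447  , -0.0486072 ,  1.53372701,  0.02411307,
        1.1409715 , -0.08229887]), 'joint_velocities': array([ 1.51501587e-03,  4.19376807e-04,  2.36377239e-04,  2.67163914e-04,
       -6.77934279e-04,  9.91032327e-05,  2.57229712e-04]), 'joint_torque': array([-3.31908304e-04, -5.07966363e+01, -8.07595672e-02, -2.36154485e+01,
       -6.13655616e-02,  3.79463390e-02,  1.97175063e-04]), 'tool_pos': array([ 0.24506387, -0.62843405,  0.29118158]), 'tcp_rot': array([-0.13003248, -0.69476465, -0.13138775,  0.69507618]), 'force': array([ 0.47516564, -0.45201021, -0.93806056]), 'ft_torque': array([ 0.01661927, -0.01017817,  0.01085832]), 'finger_gap': 0.08684759377586755}
scene {'fx': 492.48358120005526, 'fy': 492.48358120005526, 'cx': 324.9443570868994, 'cy': 199.8254206440825, 'origin': array([0.2454175 , 0.57307627, 0.83766734]), 'attitude': array([ 0.06605788, -0.20079537,  0.92288713, -0.32186477])}
top {'fx': 369.83893076906503, 'fy': 369.83893076906503, 'cx': 319.1752818067308, 'cy': 196.68910223594628, 'origin': array([0.46648361, 0.03443742, 0.91597039]), 'attitude': array([ 0.01692823, -0.69988797,  0.71392149, -0.01365215])}
```

View pics/scene0.png

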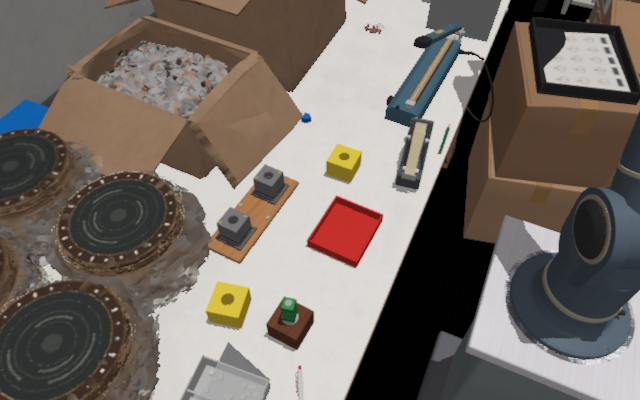

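View pics/top0.png

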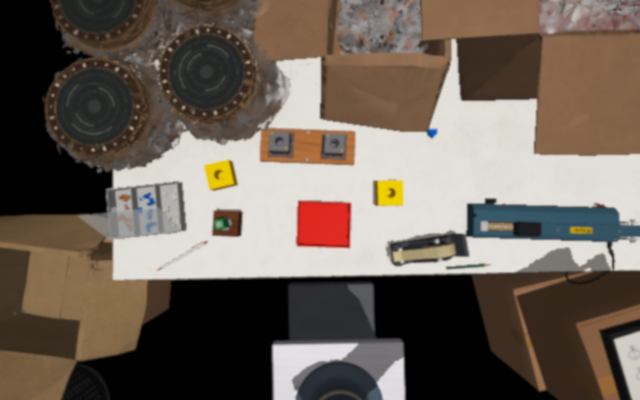

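```bash
cat > h.py <<'E'
import numpy as np,cv2
from scipy.spatial.transform import Rotation as R
from plant import manip
def rot(q): return R.from_quat([q[1],q[2],q[3],q[0]])
def cloud(n,d,p=None):
    p=p or manip.camera_params(n)
    v,u=np.mgrid[:400,:640]
    x=(u-p['cx'])/p['fx'];y=(v-p['cy'])/p['fy']
    if n=='wrist':
        r=np.hypot(x,y);k=np.tan(np.minimum(r,1.5))/np.maximum(r,1e-9);x=x*k;y=y*k
    c=np.stack([x*d,y*d,d],-1)
    return rot(p['attitude']).apply(c.reshape(-1,3)).reshape(400,640,3)+p['origin']
def rect(P):  # min area rect of xy points -> centre, size, angle
    r=cv2.minAreaRect((P[:,:2]*1000).astype(np.float32)); return np.round(r[0],1),np.round(r[1],1),round(r[2],1)
E
python3 - <<'E'
from h import *
for n in ("scene","top"):
    d=np.load(n+"_d.npy");W=cloud(n,d)
    for t in ("gauge","block_1","board","stand","tray","tape_dispenser"):
        if t=='gauge': print(n)
        for r in manip.trace(n,t)[:3]:
            m=r['region']&(d>0);P=W[m]
            if len(P)<20: continue
            zt=np.percentile(P[:,2],95)
            T=P[abs(P[:,2]-zt)<.006]
            print(t,round(r['p'],2),np.round(r['location']),m.sum(),'med',np.round(np.median(P,0),4),'ztop',round(zt,4),'top rect',rect(T))
E
```

```text
scene
gauge 0.93 [311. 288.] 416 med [0.4447 0.2674 0.0865] ztop 0.1023 top rect (array([448.3, 260.7]), array([22.1, 22.5]), 11.0)
block_1 0.75 [182. 270.] 815 med [0.6256 0.0098 0.0526] ztop 0.0623 top rect (array([6.314e+02, 3.000e-01]), array([48.5, 48.8]), 85.7)
block_1 0.73 [225. 237.] 875 med [0.6321 0.1396 0.0553] ztop 0.0625 top rect (array([639.7, 130. ]), array([47.4, 49.2]), 84.9)
block_1 0.71 [231. 347.] 3150 med [0.4415 0.0281 0.0055] ztop 0.0225 top rect (array([440.6,  28.1]), array([132.6, 109.8]), 87.0)
board 0.74 [212. 254.] 2208 med [0.6167 0.0714 0.0109] ztop 0.0163 top rect (array([633.9,  66. ]), array([234.2,  84.9]), 86.6)
stand 0.84 [161. 342.] 983 med [ 0.5103 -0.1149  0.0431] ztop 0.0478 top rect (array([ 513.3, -130.2]), array([61.1, 63.3]), 1.0)
stand 0.8 [308. 226.] 1588 med [0.5603 0.281  0.0441] ztop 0.0474 top rect (array([565.3, 274.8]), array([61., 62.]), 11.9)
stand 0.64 [329. 294.] 1244 med [0.4361 0.2756 0.0442] ztop 0.0474 top rect (array([448.8, 260.1]), array([62.1, 61.5]), 86.0)
tray 0.9 [231. 346.] 3301 med [0.4419 0.0288 0.0054] ztop 0.022
[... 949 characters left out ...]
rray([ 376.8, -230.8]), array([24.2, 48.2]), 6.8)
stand 0.96 [176. 222.] 789 med [0.5627 0.2725 0.0436] ztop 0.0466 top rect (array([563.1, 274.9]), array([60.3, 61. ]), 12.6)
stand 0.85 [191. 389.] 728 med [ 0.5117 -0.1297  0.0437] ztop 0.0465 top rect (array([ 511. , -130.4]), array([59.8, 59.3]), 89.0)
stand 0.75 [224. 234.] 562 med [0.4463 0.2473 0.0441] ztop 0.0471 top rect (array([446.6, 260.1]), array([61.6, 59.8]), 85.7)
tray 0.62 [222. 324.] 2428 med [0.4386 0.0278 0.0038] ztop 0.0215 top rect (array([439.3,  28.1]), array([129.9, 109.8]), 87.2)
tape_dispenser 0.92 [249. 433.] 1767 med [ 0.3788 -0.2152  0.0558] ztop 0.0968 top rect (array([ 376.8, -230.8]), array([24.2, 48.2]), 6.8)
```

```bash
cat >> h.py <<'E'
def axes():
    s=manip.get_state();return s,rot(s['tcp_rot']).as_matrix()
def plan(target,yaw=None):
    """target TCP xyz (m), yaw deg of jaw axis (mod 180) tool pointing down; prints offset numbers (units) from the present pose"""
    s,M=axes();p=s['tool_pos']
    cur=np.degrees(np.arctan2(M[1,1],M[0,1]))
    print('t',round(s['clock'],2),'p',np.round(p*1000,1),'jawyaw',round(cur,2),'down err deg',np.round(np.degrees(M[:2,0]),2),'F',np.round(s['force'],1),'gap',round(s['finger_gap']*1000,1))
    Rt=None
    if yaw is not None:
        best=None
        for k in (-180,0,180):
            a=np.radians(yaw+k);y=np.array([np.cos(a),np.sin(a),0]);x=np.array([0,0,-1.]);z=np.cross(x,y)
            T=np.stack([x,y,z],1);w=R.from_matrix(M.T@T).as_rotvec()
            if best is None or np.linalg.norm(w)<np.linalg.norm(best): best,Rt=w,T
        print('turn units total',np.round(np.degrees(best)/5,3))
    else: Rt=M
    d=np.array(target)-p
    print('shift units, current axes',np.round(M.T@d/.025,3),' after-turn axes',np.round(Rt.T@d/.025,3))
E
python3 - <<'E'
from h import *
plan([.447,.26,.25],100.5)
plan([.447,.26,.25],10.5)
s,M=axes();print(np.round(M,3))
W=np.concatenate([cloud(n,np.load(n+"_d.npy"))[np.load(n+"_d.npy")>0] for n in("scene","top")])
# height map 3 cm
xs=np.arange(.2,.86,.04);ys=np.arange(.5,-.8,-.04)
print('y:  ',' '.join('%4d'%(y*100) for y in ys))
for x in xs[::-1]:
    row=[]
    for y in ys:
        m=(abs(W[:,0]-x)<.02)&(abs(W[:,1]-y)<.02);row.append('%4d'%(1000*np.percentile(W[m,2],98)) if m.sum()>3 else '  ..')
    print('%.2f'%x,' '.join(row))
E
```

```text
t 0.7 p [ 245.3 -628.9  292.3] jawyaw -68.7 down err deg [ 0.01 -0.01] F [-0.   0.9  0.8] gap 87.2
turn units total [ 2.161e+00 -1.000e-03 -1.000e-03]
shift units, current axes [  1.69  -30.194 -20.435]  after-turn axes [  1.692 -33.489 -14.413]
t 0.7 p [ 245.3 -628.9  292.3] jawyaw -68.7 down err deg [ 0.01 -0.01] F [-0.   0.9  0.8] gap 87.2
turn units total [-1.5839e+01  0.0000e+00 -2.0000e-03]
shift units, current axes [  1.69  -30.194 -20.435]  after-turn axes [  1.692  14.413 -33.489]
[[ 0.     0.363 -0.932]
 [-0.    -0.932 -0.363]
 [-1.     0.    -0.   ]]
y:     50   46   42   38   34   30   26   22   18   14   10    6    2   -1   -5   -9  -13  -17  -21  -25  -29  -33  -37  -41  -45  -49  -53  -57  -61  -65  -69  -73  -77
0.84  184  183  183  153  171  172  172  172  170  135  147  159  169  162  166  171  330  154  170  170  232  281  287  281  295  291  289   ..   ..   ..   ..   ..   ..
0.80  188  188  159  168  172  172  172  172  172  139  150  161  170  174  175  176  330  330  331  335  337  284  286  290  291  291  288   ..   ..   ..   ..   ..    4
0.76  189  189  189  1
[... 1827 characters left out ...]
   27    3  118  122
0.32    3    2    6    2    3    3    3    3    3    3    3    3    3    3    3    3    3    3    3    6    8    9    5    3    3    3    3    3    3   14    3   94  126
0.28   ..   ..   ..   ..   ..   ..   ..   ..   ..   ..   ..   ..   ..   ..   ..   ..   ..   ..   ..   ..   ..   ..   ..   ..   ..   ..   ..   ..   ..   ..  -31 -247 -277
0.24   ..   ..   ..   ..   ..   ..   ..   ..   ..   ..   ..   ..   ..   ..   ..   ..   ..   ..   ..   ..   ..   ..   ..   ..   ..   ..   ..  252   ..   .. -126   .. -393
0.20   ..   ..   ..   ..   ..   ..   ..   ..   ..   ..   ..   ..   ..   ..   ..   ..   ..   ..   ..   ..   ..   ..   ..   ..   ..   ..   ..  250 -395 -139  -72  -67  -66
```

```bash
python3 - <<'E'
from h import *
for n in ("scene","top"):
    d=np.load(n+"_d.npy");W=cloud(n,d)[d>0]
    xs=np.arange(.56,.80,.01);ys=np.arange(.28,-.12,-.0125)
    print(n,'y:  ',' '.join('%3d'%round(y*1000) for y in ys))
    for x in xs[::-1]:
        row=[]
        for y in ys:
            m=(abs(W[:,0]-x)<.006)&(abs(W[:,1]-y)<.007);row.append('%3d'%(1000*W[m,2].max()) if m.sum()>0 else ' ..')
        print('%.2f'%x,' '.join(row))
im=cv2.imread('pics/top0.png');cv2.imwrite('pics/top0z.png',cv2.resize(im[60:270,180:460],None,fx=2.8,fy=2.8,interpolation=cv2.INTER_CUBIC))
E
```

```text
scene y:   280 268 255 242 230 217 205 192 180 167 155 142 130 117 105  92  80  67  55  42  30  17   5  -8 -20 -33 -45 -58 -70 -83 -95 -108
0.79 172 173 172 172 172 173 172 172 173 172  .. 139 115 142 144 151 154 158 161 165 168 172 173 173 174 175 174 175 177 177 177 177
0.78 173 172 172 172 172 172 172 172 173 171  .. 137 113  ..  ..  ..   2   3   4   5 164 171 172 172 173 174 174 175 175 174 175 177
0.77 173 173 173 173 173 172 172 172 172 171 162 113 112  ..  ..  ..   4   4   2   3 157 168 171 170 169 171 170 170 173 172 173 173
0.76 173 172 173 172 173 172 171 171 172 172  .. 110 111  ..  ..   2   3   3   4   2 137 158 162 162 162 161 163 165 164 165 164 163
0.75 172 173 172 174 173 172 173 173 172 172 161 119 118  ..  ..   2   4   4   4   4 129 139 141 145 147 152 150 151 151 151 150 153
0.74 173 173 172 173 172 172 173 175 172 171 165 119 118  ..   4   3   3   3   3   3 107 119 125 128 131 137 136 138 140 139 139 140
0.73 173 173 171 173 172 172 173 172 172 171 136 118 115   3   4   3   4   3   2   5  88 100 105 112 114 117 122 127 125 124 127 126
0.72 172 172 171 172 172 173 
[... 4861 characters left out ...]
 63  60  15  12   2   3   1   3   0
0.60   1  46  46   2   2   2   3   2  11  13  11  11  11  12  12  14  14  13  11  13  16  17  16  54  54  14  12   3   3   1   3   3
0.59  47  47  47  40   2   3   2   2   3   4   4  10  11  10  12  14  14  10  10  13  13  11  11  12  12  12  13   3   1   1   1   3
0.58  49  47  46  45   1   2   2   2   3   3   2   1   1   2   2   2   3   3   2   1   1   2   2   7   9  11   9   3   3   3   0   3
0.57  46  46  46  47   3   2   2   4   2   2   4   2   3   2   2   1   4   1   2   2   3   2   2   2   2   2   2   4   2   2   2   3
0.56  47  47  47  47   1   2   1   4   2   3   4   2   3   2   1   0   2   3   2   1   1   3   3   1   2   2   2   1   1   2   2   1
```

View pics/top0z.png

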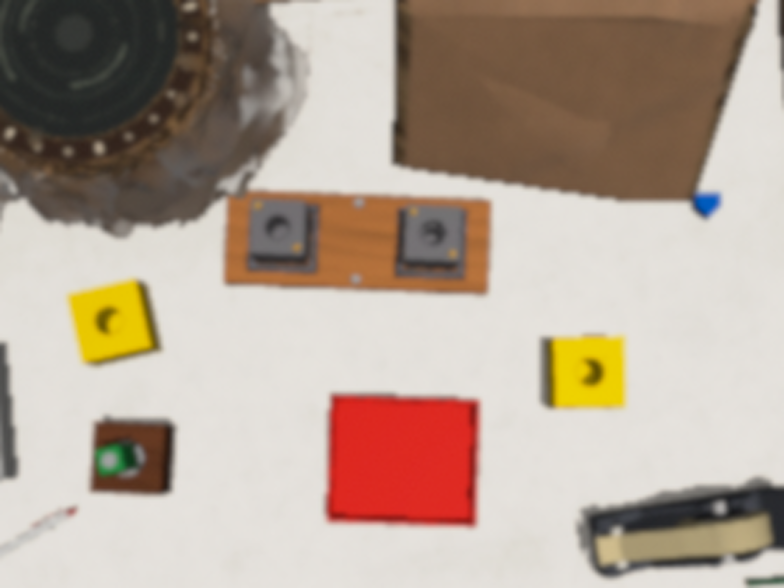

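Request:
send_rows(delta_rot=[[0.72,0,0],[0.72,0,0],[0.72,0,0]], offset=[[-1,0,0],[-1,0,0],[-1,0,0]], hand=[50,50,50], squeeze=25)

```text
clock: 1.0
tool_pos: [0.2452, -0.6288, 0.3681]
tcp_rot: [-0.064, -0.704, -0.064, 0.704]
force: [-0.5, 0.4, -0.3]
finger_gap: 0.0703
```

```bash
python3 - <<'E'
from h import *
plan([.47,-.2,.36],100.5)
d=np.load("top_d.npy");W=cloud("top",d)[d>0]
W=W[(W[:,2]>.15)&(W[:,0]<.52)&(W[:,0]>.3)&(abs(W[:,1]+.45)<.3)];print(len(W),W[:5])
d=np.load("scene_d.npy");W=cloud("scene",d);m=(d>0)&(W[...,2]>.15)&(W[...,0]<.52)&(W[...,0]>.3)&(abs(W[...,1]+.45)<.3);print(m.sum(),np.argwhere(m).mean(0))
E
```

```text
t 1.0 p [ 245.2 -628.8  368.1] jawyaw -79.64 down err deg [-0.    0.02] F [-0.5  0.4 -0.3] gap 70.3
turn units total [-0.029 -0.     0.004]
shift units, current axes [  0.327 -15.255 -11.929]  after-turn axes [  0.322 -15.225 -11.967]
1109 [[ 0.44396386 -0.32616525  0.22801058]
 [ 0.44398832 -0.32703615  0.22986207]
 [ 0.44396531 -0.32866564  0.23026212]
 [ 0.44391653 -0.33071057  0.22987745]
 [ 0.44395264 -0.33137864  0.2320706 ]]
373 [ 37.84986595 429.30294906]
```

Request:
send_rows(delta_rot=[[0,0,0],[0,0,0],[0,0,0],[0,0,0],[0,0,0],[0,0,0],[0,0,0],[0,0,0]], offset=[[0,-1,-0.78],[0,-1,-0.78],[0,-1,-0.78],[0,-1,-0.78],[0,-1,-0.78],[0,-1,-0.78],[0,-1,-0.78],[0,-1,-0.78]], hand=[50,50,50,50,50,50,50,50])

```text
clock: 1.8
tool_pos: [0.3627, -0.4025, 0.3675]
tcp_rot: [0.065, 0.704, 0.065, -0.704]
force: [0.7, 0.8, -0.1]
finger_gap: 0.0498
```

Request:
send_rows(delta_rot=[[0,0,0],[0,0,0],[0,0,0],[0,0,0],[0,0,0],[0,0,0],[0,0,0]], offset=[[0,-1,-0.78],[0,-1,-0.78],[0,-1,-0.78],[0,-1,-0.78],[0,-1,-0.78],[0,-1,-0.78],[0,-1,-0.78]], hand=[50,50,50,50,50,50,50])

```text
clock: 2.5
tool_pos: [0.4649, -0.2056, 0.3676]
tcp_rot: [0.065, 0.704, 0.065, -0.704]
force: [0.1, 0.6, 0.6]
finger_gap: 0.0498
```

```bash
python3 - <<'E'
from h import *
plan([.41,.26,.25],100.5)
plan([.447,.26,.25],100.5)
E
```

```text
t 2.5 p [ 464.9 -205.6  367.6] jawyaw -79.5 down err deg [ 0.03 -0.03] F [0.1 0.6 0.6] gap 49.8
turn units total [-0.    -0.006 -0.007]
shift units, current axes [  4.692 -18.717  -1.232]  after-turn axes [  4.702 -18.714  -1.235]
t 2.5 p [ 464.9 -205.6  367.6] jawyaw -79.5 down err deg [ 0.03 -0.03] F [0.1 0.6 0.6] gap 49.8
turn units total [-0.    -0.006 -0.007]
shift units, current axes [  4.693 -18.447  -2.688]  after-turn axes [  4.702 -18.444  -2.691]
```

Request:
send_rows(delta_rot=[[0,0,0],[0,0,0],[0,0,0],[0,0,0],[0,0,0],[0,0,0],[0,0,0],[0,0,0]], offset=[[0.2,-1,-0.15],[0.2,-1,-0.15],[0.2,-1,-0.15],[0.2,-1,-0.15],[0.2,-1,-0.15],[0.2,-1,-0.15],[0.2,-1,-0.15],[0.2,-1,-0.15]], hand=[50,50,50,50,50,50,50,50])

```text
clock: 3.3
tool_pos: [0.4574, -0.0037, 0.3273]
tcp_rot: [0.065, 0.704, 0.065, -0.704]
force: [0.5, 0.8, 0.6]
finger_gap: 0.0501
```

Request:
send_rows(delta_rot=[[0,0,0],[0,0,0],[0,0,0],[0,0,0],[0,0,0],[0,0,0],[0,0,0],[0,0,0]], offset=[[0.2,-1,-0.15],[0.2,-1,-0.15],[0.2,-1,-0.15],[0.2,-1,-0.15],[0.2,-1,-0.15],[0.2,-1,-0.15],[0.2,-1,-0.15],[0.2,-1,-0.15]], hand=[50,50,50,50,50,50,50,50])

```text
clock: 4.1
tool_pos: [0.4506, 0.1983, 0.2873]
tcp_rot: [0.065, 0.704, 0.065, -0.704]
force: [0.0, 0.7, -1.2]
finger_gap: 0.0503
```

```bash
python3 - <<'E'
from h import *
plan([.447,.26,.25],100.5)
p=manip.camera_params("wrist");s,M=axes();im,d=manip.capture("wrist");cv2.imwrite("pics/w1.png",im)
print(np.round(M.T@(p['origin']-s['tool_pos']),4),p['fx'],np.round(M.T@rot(p['attitude']).as_matrix(),3),p['cx'],p['cy'])
W=cloud('wrist',d,p)
for t in ("gauge","stand","block_1","gauge_shoulder"):
  for r in manip.trace("wrist",t)[:3]:
    m=r['region']&(d>0);P=W[m]
    if len(P)<20: continue
    zt=np.percentile(P[:,2],95);T=P[abs(P[:,2]-zt)<.006]
    print(t,round(r['p'],2),np.round(r['location']),m.sum(),'ztop',round(zt,4),rect(T))
E
```

```text
t 4.1 p [450.6 198.3 287.3] jawyaw -79.51 down err deg [ 0.04 -0.  ] F [ 0.   0.7 -1.2] gap 50.3
turn units total [-0.003 -0.008 -0.002]
shift units, current axes [ 1.492 -2.451 -0.308]  after-turn axes [ 1.492 -2.451 -0.31 ]
[-0.0922 -0.0005 -0.0693] 309.70691628693146 [[-0.001 -0.252  0.968]
 [ 1.     0.     0.001]
 [-0.     0.968  0.252]] 319.20276601620213 203.95425116463318
gauge 0.76 [184. 259.] 828 ztop 0.101 (array([449.1, 260.2]), array([21.2, 21.7]), 8.8)
stand 0.95 [170. 272.] 2282 ztop 0.046 (array([448.4, 260.8]), array([61.2, 61. ]), 86.1)
stand 0.89 [ 77. 268.] 3121 ztop 0.0459 (array([564.7, 275.5]), array([60.6, 61. ]), 12.4)
stand 0.6 [186. 550.] 2039 ztop 0.0458 (array([ 513.6, -129.1]), array([62.6, 60.1]), 89.7)
block_1 0.82 [ 76. 502.] 1973 ztop 0.0608 (array([631. ,   0.8]), array([47.4, 47. ]), 86.3)
block_1 0.67 [ 39. 408.] 2095 ztop 0.0608 (array([638.6, 130.4]), array([46.6, 47.4]), 85.8)
gauge_shoulder 0.8 [182. 258.] 895 ztop 0.101 (array([448.9, 260.7]), array([21.3, 22.7]), 10.1)
```

View pics/w1.png

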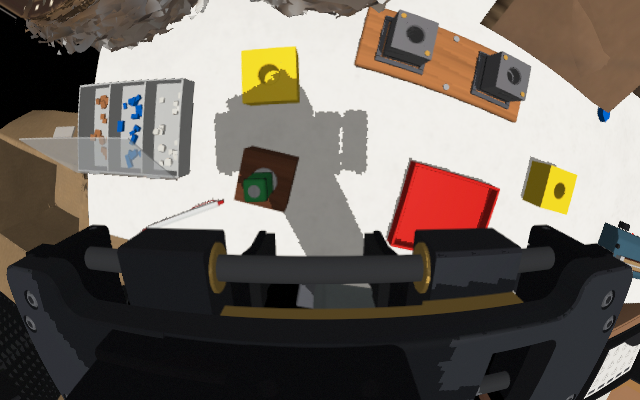

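```bash
python3 - <<'E'
from h import *
plan([.4485,.2605,.135],100)
E
```

```text
t 4.35 p [450.7 196.7 287.3] jawyaw -79.53 down err deg [ 0.01 -0.04] F [ 0.2 -0.8  0.3] gap 50.0
turn units total [ 0.094  0.    -0.009]
shift units, current axes [ 6.089 -2.529 -0.377]  after-turn axes [ 6.091 -2.528 -0.356]
```

Request:
send_rows(delta_rot=[[0.09,0,0],[0,0,0],[0,0,0],[0,0,0]], offset=[[0.2,-0.85,-0.12],[0.2,-0.85,-0.12],[0.2,-0.83,-0.12],[0.4,0,0]], hand=[50,50,50,50])

```text
clock: 4.75
tool_pos: [0.4485, 0.2631, 0.263]
tcp_rot: [0.062, 0.705, 0.063, -0.703]
force: [-0.5, 0.5, -0.2]
finger_gap: 0.05
```

```bash
python3 - <<'E'
from h import *
p=manip.camera_params("wrist");im,d=manip.capture("wrist");cv2.imwrite("pics/w2.png",im)
W=cloud('wrist',d,p)
for t in ("gauge","stand"):
  for r in manip.trace("wrist",t)[:1]:
    m=r['region']&(d>0);P=W[m]
    if len(P)<20: continue
    zt=np.percentile(P[:,2],95);T=P[abs(P[:,2]-zt)<.006]
    print(t,round(r['p'],2),np.round(r['location']),m.sum(),'ztop',round(zt,4),rect(T))
plan([.4485,.2605,.135],100)
E
```

```text
gauge 0.73 [ 76. 494.] 5829 ztop 0.0149 (array([634. ,  65.9]), array([233.9,  84. ]), 86.5)
stand 0.72 [197. 587.] 1772 ztop 0.0458 (array([ 513.5, -128.5]), array([63.7, 60. ]), 89.7)
t 4.9 p [448.4 259.2 261.4] jawyaw -80.06 down err deg [-0.08 -0.13] F [-0.2 -0.3  0.9] gap 50.0
turn units total [-0.012  0.02  -0.023]
shift units, current axes [ 5.057 -0.06  -0.023]  after-turn axes [ 5.057 -0.05  -0.014]
```

Request:
send_rows(delta_rot=[[0,0,0],[0,0,0],[0,0,0],[0,0,0],[0,0,0],[0,0,0]], offset=[[1,-0.05,0],[1,0,0],[1,0,0],[1,0,0],[0.7,0,0],[0.35,0,0]], hand=[50,50,50,50,50,50])

```text
clock: 5.5
tool_pos: [0.4482, 0.2603, 0.1347]
tcp_rot: [-0.062, -0.704, -0.06, 0.705]
force: [-0.2, 0.5, -0.3]
finger_gap: 0.05
```

Request:
send_rows(delta_rot=[[0,0,0],[0,0,0],[0,0,0],[0,0,0],[0,0,0],[0,0,0]], offset=[[0,0,0],[0,0,0],[0,0,0],[0,0,0],[0,0,0],[0,0,0]], hand=[10,10,10,10,10,10], squeeze=30)

```text
clock: 6.1
tool_pos: [0.4484, 0.2623, 0.1367]
tcp_rot: [0.062, 0.705, 0.062, -0.704]
force: [-0.3, -1.8, 5.7]
finger_gap: 0.0216
```

```bash
python3 - <<'E'
from h import *
im,d=manip.capture("wrist");cv2.imwrite("pics/w3.png",im)
plan([.4485,.2605,.215],100)
E
```

```text
t 6.15 p [448.4 262.3 136.7] jawyaw -79.96 down err deg [ 0.06 -0.02] F [-0.9 -2.1  5.6] gap 21.8
turn units total [ 0.008 -0.012 -0.007]
shift units, current axes [-3.131  0.075  0.007]  after-turn axes [-3.131  0.073  0.01 ]
```

View pics/w3.png

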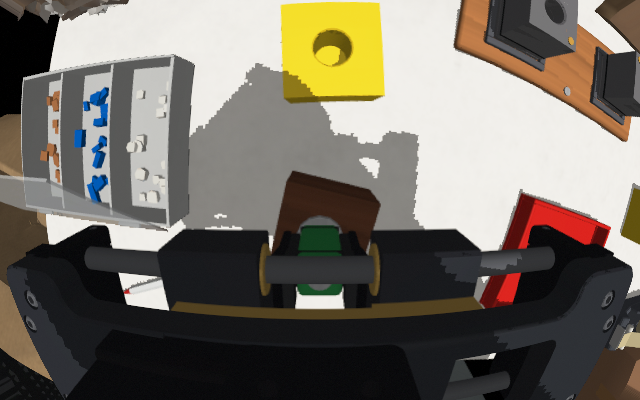

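Request:
send_rows(delta_rot=[[0,0,0],[0,0,0],[0,0,0],[0,0,0],[0,0,0],[0,0,0]], offset=[[-0.3,0,0],[-0.6,0,0],[-1,0,0],[-1,0,0],[-1,0,0],[-0.5,0,0]], hand=[10,10,10,10,10,10])

```text
clock: 6.75
tool_pos: [0.4485, 0.2634, 0.2489]
tcp_rot: [0.061, 0.706, 0.063, -0.703]
force: [0.0, -0.6, -1.7]
finger_gap: 0.0219
```

```bash
python3 - <<'E'
from h import *
im,d=manip.capture("scene");p=manip.camera_params("scene");cv2.imwrite("pics/s4.png",im)
cv2.imwrite("pics/s4z.png",cv2.resize(im[180:380,180:400],None,fx=2.7,fy=2.7,interpolation=cv2.INTER_CUBIC))
plan([.637,.130,.225],-50)
s,M=axes();W=cloud("scene",d)
# gauge handle green in tool frame
hsv=cv2.cvtColor(im,cv2.COLOR_BGR2HSV);g=(hsv[...,0]>45)&(hsv[...,0]<85)&(hsv[...,1]>100)&(d>0)&(abs(W[...,0]-s['tool_pos'][0])<.05)&(abs(W[...,1]-s['tool_pos'][1])<.05)
P=W[g]
print(g.sum(),np.round(P.min(0),4),np.round(P.max(0),4),np.round(np.median(P,0),4))
E
```

```text
t 6.8 p [449.  263.7 249.9] jawyaw -79.94 down err deg [0.32 0.17] F [ 0.5  0.2 -0.8] gap 22.4
turn units total [-5.988e+00 -7.200e-02  4.000e-03]
shift units, current axes [ 1.02   6.58  -6.464]  after-turn axes [ 0.995  8.929 -2.323]Traceback (most recent call last):
  File "<stdin>", line 9, in <module>
    return umr_minimum(a, axis, None, out, keepdims, initial, where)
ValueError: zero-size array to reduction operation minimum which has no identity
```

View pics/s4z.png

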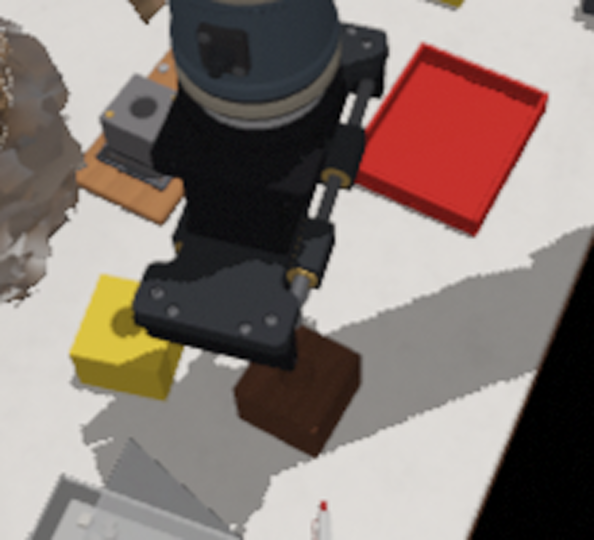

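```bash
cat >> h.py <<'E'
def rows(target,yaw,n):
    s,M=axes();p=s['tool_pos'];
    cur=np.degrees(np.arctan2(M[1,1],M[0,1]));dy=(yaw-cur+90)%180-90
    d=(np.array(target)-p)/n
    out=[]
    for i in range(n):
        a=np.radians(cur+dy*(i)/n);y=np.array([np.cos(a),np.sin(a),0]);x=np.array([0,0,-1.]);T=np.stack([x,y,np.cross(x,y)],1)
        out.append([round(float(v),2) for v in T.T@d/.025])
    plan(target,yaw)
    print('turn each',round(-dy/n/5,3),'offs',out)
E
python3 - <<'E'
from h import *
rows([.637,.130,.235],-50,10)
E
```

```text
t 6.8 p [449.  263.7 249.9] jawyaw -79.94 down err deg [0.32 0.17] F [ 0.5  0.2 -0.8] gap 22.4
turn units total [-5.988e+00 -7.200e-02  4.000e-03]
shift units, current axes [ 0.62   6.579 -6.466]  after-turn axes [ 0.595  8.929 -2.323]
turn each -0.599 offs [[0.06, 0.66, -0.65], [0.06, 0.69, -0.61], [0.06, 0.72, -0.57], [0.06, 0.75, -0.54], [0.06, 0.78, -0.5], [0.06, 0.8, -0.46], [0.06, 0.83, -0.41], [0.06, 0.85, -0.37], [0.06, 0.86, -0.32], [0.06, 0.88, -0.28]]
```

Request:
send_rows(delta_rot=[[-0.6,0,0],[-0.6,0,0],[-0.6,0,0],[-0.6,0,0],[-0.6,0,0]], offset=[[0.06,0.66,-0.65],[0.06,0.69,-0.61],[0.06,0.72,-0.57],[0.06,0.75,-0.54],[0.06,0.78,-0.5]], hand=[10,10,10,10,10])

```text
clock: 7.3
tool_pos: [0.5423, 0.1949, 0.2375]
tcp_rot: [-0.154, -0.69, -0.154, 0.691]
force: [-0.7, 0.0, -1.6]
finger_gap: 0.0219
```

Request:
send_rows(delta_rot=[[-0.6,0,0],[-0.6,0,0],[-0.6,0,0],[-0.6,0,0],[-0.6,0,0],[0,0,0]], offset=[[0.06,0.8,-0.46],[0.06,0.83,-0.41],[0.06,0.85,-0.37],[0.06,0.86,-0.32],[0.06,0.88,-0.28],[0,0,0]], hand=[10,10,10,10,10,10])

```text
clock: 7.9
tool_pos: [0.6383, 0.125, 0.2291]
tcp_rot: [-0.241, -0.664, -0.24, 0.665]
force: [-0.4, -0.4, -0.8]
finger_gap: 0.022
```

```bash
cat >> h.py <<'E'
def wl(name,targets=("block_1",),extra=None):
    p=manip.camera_params("wrist");im,d=manip.capture("wrist");cv2.imwrite(f"pics/{name}.png",im);np.save(name+"_d.npy",d);np.save(name+"_p.npy",p,allow_pickle=True)
    W=cloud('wrist',d,p)
    for t in targets:
      for r in manip.trace("wrist",t)[:3]:
        m=r['region']&(d>0);P=W[m]
        if len(P)<20: continue
        zt=np.percentile(P[:,2],95);T=P[abs(P[:,2]-zt)<.006]
        print(t,round(r['p'],2),np.round(r['location']),m.sum(),'ztop',round(zt,4),rect(T))
    return im,d,W
E
python3 - <<'E'
from h import *
im,d,W=wl("w5",("block_1","gauge"))
plan([.638,.130,.2],-50)
E
```

```text
block_1 0.75 [193. 314.] 2512 ztop 0.0608 (array([638.8, 129.8]), array([46.9, 46.7]), 86.2)
block_1 0.45 [241. 318.] 2137 ztop 0.1928 (array([638.7, 125.5]), array([21.7, 21.4]), 40.2)
gauge 0.96 [240. 319.] 2079 ztop 0.1928 (array([638.7, 125.5]), array([21.7, 21.4]), 40.2)
t 8.05 p [635.2 129.5 230.2] jawyaw -49.92 down err deg [-0.11  0.03] F [-0.2  0.2 -1.1] gap 21.2
turn units total [0.016 0.014 0.019]
shift units, current axes [ 1.208  0.056 -0.1  ]  after-turn axes [ 1.209  0.054 -0.098]
```

View pics/w5.png

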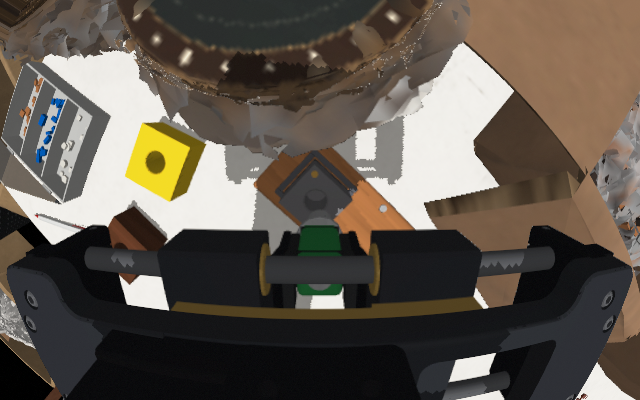

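```bash
python3 - <<'E'
from h import *
im,d,W=wl("w6",("block_1","gauge"))
plan([.638,.130,.2],-50)
E
```

```text
block_1 0.74 [194. 322.] 2403 ztop 0.0608 (array([638.8, 130.3]), array([46.3, 46.7]), 86.2)
gauge 0.76 [241. 320.] 2066 ztop 0.1939 (array([635.5, 130.1]), array([21.5, 21.5]), 41.3)
t 8.2 p [635.3 130.  231.1] jawyaw -49.84 down err deg [-0.02  0.01] F [ 0.1  0.2 -1.4] gap 21.6
turn units total [0.031 0.002 0.005]
shift units, current axes [ 1.242  0.069 -0.083]  after-turn axes [ 1.242  0.069 -0.083]
```

```bash
python3 - <<'E'
from h import *
plan([.6386,.1301,.196],-50)
E
```

```text
t 8.2 p [635.3 130.  231.1] jawyaw -49.84 down err deg [-0.02  0.01] F [ 0.1  0.2 -1.4] gap 21.6
turn units total [0.031 0.002 0.005]
shift units, current axes [ 1.402  0.082 -0.104]  after-turn axes [ 1.402  0.081 -0.104]
```

Request:
send_rows(delta_rot=[[0,0,0],[0,0,0],[0,0,0],[0,0,0],[0,0,0]], offset=[[0.4,0.08,-0.1],[0.5,0,0],[0.4,0,0],[0.1,0,0],[0,0,0]], hand=[10,10,10,10,10])

```text
clock: 8.7
tool_pos: [0.639, 0.1288, 0.1949]
tcp_rot: [-0.242, -0.664, -0.242, 0.665]
force: [0.1, -0.1, -2.2]
finger_gap: 0.0217
```

```bash
python3 - <<'E'
from h import *
im,d,W=wl("w7",("block_1","gauge"))
cv2.imwrite("pics/w7z.png",cv2.resize(im[120:300,220:420],None,fx=3,fy=3,interpolation=cv2.INTER_CUBIC))
plan([.6386,.1301,.196],-50)
E
```

```text
block_1 0.61 [203. 319.] 2813 ztop 0.0607 (array([638.8, 130.2]), array([46.3, 46.9]), 86.1)
gauge 0.62 [242. 321.] 2181 ztop 0.1587 (array([639.2, 129.3]), array([22.2, 20.9]), 39.4)
t 8.85 p [639.7 129.1 196.4] jawyaw -49.95 down err deg [0.05 0.02] F [ 0.3 -0.4 -1.5] gap 21.8
turn units total [ 0.011 -0.009 -0.004]
shift units, current axes [ 0.017 -0.059  0.006]  after-turn axes [ 0.017 -0.059  0.006]
```

View pics/w7z.png

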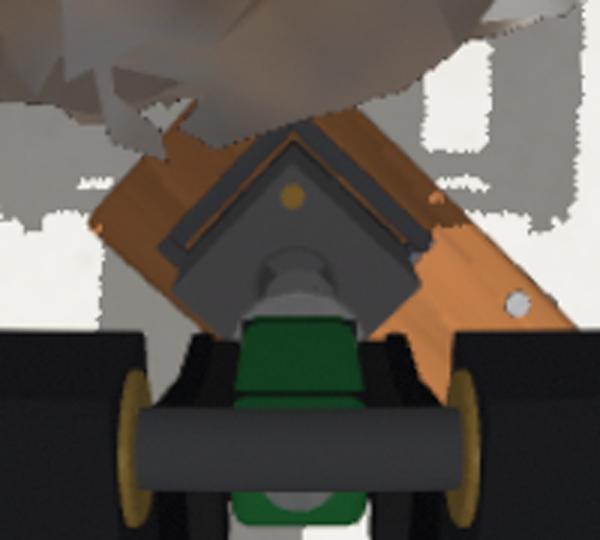

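Request:
send_rows(delta_rot=[[0,0,0],[0,0,0],[0,0,0],[0,0,0],[0,0,0],[0,0,0],[0,0,0],[0,0,0]], offset=[[0.06,-0.05,0],[0.06,0,0],[0.06,0,0],[0.06,0,0],[0.06,0,0],[0.06,0,0],[0.06,0,0],[0.06,0,0]], hand=[10,10,10,10,10,10,10,10])

```text
clock: 9.65
tool_pos: [0.6386, 0.1298, 0.1838]
tcp_rot: [-0.242, -0.664, -0.242, 0.664]
force: [-0.7, 0.3, -1.5]
finger_gap: 0.0215
```

Request:
send_rows(delta_rot=[[0,0,0],[0,0,0],[0,0,0],[0,0,0],[0,0,0]], offset=[[0.06,0,0],[0.06,0,0],[0.06,0,0],[0.06,0,0],[0.06,0,0]], hand=[10,10,10,10,10])

```text
clock: 10.15
tool_pos: [0.6386, 0.1298, 0.1764]
tcp_rot: [0.242, 0.664, 0.242, -0.664]
force: [-0.1, 0.2, -1.5]
finger_gap: 0.0218
```

Request:
send_rows(delta_rot=[[0,0,0],[0,0,0],[0,0,0]], offset=[[0.05,0,0],[0.05,0,0],[0.05,0,0]], hand=[10,10,10])

```text
clock: 10.45
tool_pos: [0.6386, 0.1298, 0.1727]
tcp_rot: [0.242, 0.664, 0.242, -0.664]
force: [-0.0, -1.2, -1.0]
finger_gap: 0.0214
```

Request:
send_rows(delta_rot=[[0,0,0],[0,0,0],[0,0,0]], offset=[[0.04,0,0],[0.04,0,0],[0.04,0,0]], hand=[10,10,10])

```text
clock: 10.75
tool_pos: [0.6386, 0.1298, 0.1697]
tcp_rot: [0.242, 0.664, 0.242, -0.664]
force: [-0.0, -1.1, -2.1]
finger_gap: 0.0218
```

Request:
send_rows(delta_rot=[[0,0,0],[0,0,0],[0,0,0]], offset=[[0.05,0,0],[0.05,0,0],[0.05,0,0]], hand=[10,10,10])

```text
clock: 11.05
tool_pos: [0.6386, 0.1298, 0.1659]
tcp_rot: [0.242, 0.664, 0.242, -0.664]
force: [-0.3, -0.4, -1.0]
finger_gap: 0.0219
```

Request:
send_rows(delta_rot=[[0,0,0],[0,0,0],[0,0,0],[0,0,0],[0,0,0],[0,0,0],[0,0,0]], offset=[[0.06,0,0],[0.06,0,0],[0.06,0,0],[0.06,0,0],[0.06,0,0],[0.06,0,0],[0.06,0,0]], hand=[10,10,10,10,10,10,10])

```text
clock: 11.75
tool_pos: [0.6386, 0.1298, 0.1554]
tcp_rot: [0.242, 0.664, 0.242, -0.664]
force: [-0.1, -0.6, -1.9]
finger_gap: 0.0214
```

Request:
send_rows(delta_rot=[[0,0,0],[0,0,0]], offset=[[0.04,0,0],[0.04,0,0]], hand=[10,10])

```text
clock: 11.95
tool_pos: [0.6386, 0.1298, 0.1534]
tcp_rot: [0.242, 0.664, 0.242, -0.664]
force: [-0.6, -0.4, -1.0]
finger_gap: 0.0217
```

Request:
send_rows(delta_rot=[[0,0,0],[0,0,0]], offset=[[0.03,0,0],[0.03,0,0]], hand=[10,10])

```text
clock: 12.15
tool_pos: [0.6386, 0.1298, 0.152]
tcp_rot: [0.242, 0.664, 0.242, -0.664]
force: [-0.1, -0.3, -1.4]
finger_gap: 0.022
```

Request:
send_rows(delta_rot=[[0,0,0],[0,0,0]], offset=[[0.02,0,0],[0.01,0,0]], hand=[10,10])

```text
clock: 12.35
tool_pos: [0.6386, 0.1299, 0.1518]
tcp_rot: [0.242, 0.664, 0.242, -0.664]
force: [-1.0, -0.9, 4.0]
finger_gap: 0.022
```

Request:
send_rows(delta_rot=[[0,0,0],[0,0,0],[0,0,0],[0,0,0],[0,0,0],[0,0,0]], offset=[[-0.1,0,0],[-0.2,0,0],[-0.4,0,0],[-0.6,0,0],[-0.6,0,0],[-0.4,0,0]], hand=[10,10,10,10,10,10])

```text
clock: 12.95
tool_pos: [0.6392, 0.1302, 0.2113]
tcp_rot: [0.242, 0.665, 0.242, -0.663]
force: [0.5, 0.4, -1.7]
finger_gap: 0.0217
```

```bash
python3 - <<'E'
from h import *
im,d,W=wl("w8",("block_1","gauge"))
rows([.631,.0005,.205],-80,6)
E
```

```text
block_1 0.68 [199. 319.] 2525 ztop 0.0607 (array([639.1, 130.1]), array([46.5, 47. ]), 86.3)
gauge 0.68 [244. 320.] 2056 ztop 0.175 (array([640.2, 130.6]), array([21.4, 21.5]), 37.4)
gauge 0.67 [237. 129.] 1536 ztop 0.0454 (array([459.1, 251.6]), array([80.7, 28.9]), 41.2)
t 13.1 p [639.  129.9 210.1] jawyaw -49.96 down err deg [0.12 0.01] F [ 0.3  0.5 -2.5] gap 21.8
turn units total [ 6.009 -0.023 -0.009]
shift units, current axes [0.201 3.758 3.576]  after-turn axes [0.203 5.044 1.213]
turn each 1.001 offs [[0.03, 0.63, 0.6], [0.03, 0.68, 0.54], [0.03, 0.72, 0.48], [0.03, 0.76, 0.41], [0.03, 0.79, 0.35], [0.03, 0.82, 0.27]]
```

View pics/w8.png

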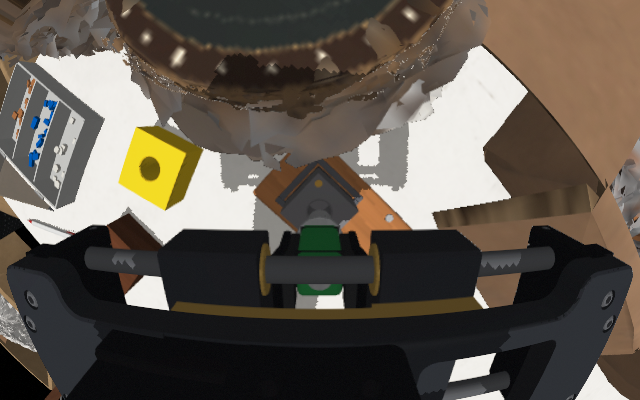

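Request:
send_rows(delta_rot=[[0,0,0],[0,0,0],[0,0,0],[0,0,0],[0,0,0],[0,0,0]], offset=[[0.05,0.75,0.72],[0.05,0.75,0.72],[0.05,0.75,0.72],[0.05,0.75,0.72],[0,0.76,0.7],[0,0,0]], hand=[10,10,10,10,10,10])

```text
clock: 13.7
tool_pos: [0.6301, -0.0056, 0.2023]
tcp_rot: [-0.241, -0.664, -0.239, 0.667]
force: [-0.0, -0.8, -1.6]
finger_gap: 0.0218
```

Request:
send_rows(delta_rot=[[0,0,0]], offset=[[0,0,0]], hand=[10])

```text
clock: 13.8
tool_pos: [0.6302, -0.0004, 0.2031]
tcp_rot: [-0.241, -0.664, -0.242, 0.665]
force: [-0.1, -0.1, -1.6]
finger_gap: 0.0214
```

```bash
python3 - <<'E'
from h import *
im,d,W=wl("w9",("block_1","gauge"))
plan([.631,.0005,.196],-50)
E
```

```text
block_1 0.81 [198. 317.] 2689 ztop 0.0608 (array([6.314e+02, 3.000e-01]), array([46.7, 46.9]), 86.3)
block_1 0.56 [106. 209.] 3615 ztop 0.0607 (array([639. , 129.7]), array([46.7, 46.9]), 86.0)
gauge 0.96 [241. 318.] 2123 ztop 0.1668 (array([ 6.308e+02, -1.000e-01]), array([21.9, 21.5]), 37.8)
t 13.95 p [630.4   2.  203.7] jawyaw -49.82 down err deg [-0.01  0.06] F [-0.8  0.3 -1.6] gap 21.7
turn units total [ 0.035 -0.005  0.01 ]
shift units, current axes [0.307 0.061 0.02 ]  after-turn axes [0.307 0.061 0.02 ]
```

View pics/w9.png

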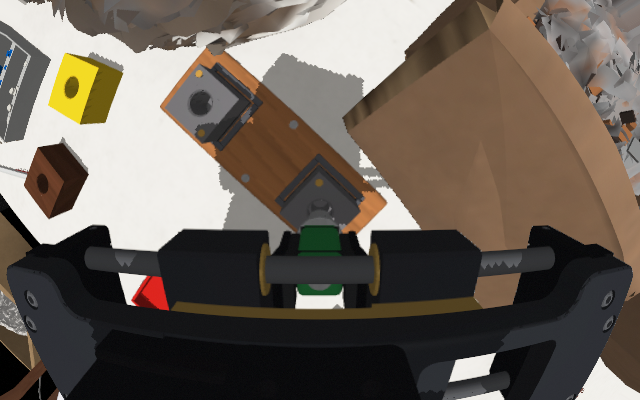

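Request:
send_rows(delta_rot=[[0,0,0],[0,0,0],[0,0,0]], offset=[[0.2,0,0],[0.16,0,0],[0,0,0]], hand=[10,10,10])

```text
clock: 14.25
tool_pos: [0.63, 0.0007, 0.1938]
tcp_rot: [-0.242, -0.664, -0.243, 0.665]
force: [-0.8, -0.5, -0.9]
finger_gap: 0.0216
```

```bash
python3 - <<'E'
from h import *
im,d,W=wl("w10",("block_1","gauge"))
plan([.6312,.0002,.194],-50)
E
```

```text
block_1 0.72 [101. 207.] 4072 ztop 0.0607 (array([638.7, 129.7]), array([47.2, 46.9]), 86.8)
block_1 0.61 [203. 318.] 2674 ztop 0.0607 (array([631.6,   0.7]), array([46.3, 46.7]), 86.7)
block_1 0.36 [180.  50.] 3318 ztop 0.0454 (array([448.7, 260.4]), array([62.1, 62.3]), 85.8)
gauge 0.67 [242. 319.] 2075 ztop 0.1574 (array([630.4,   1.2]), array([21.4, 21.4]), 40.4)
t 14.4 p [6.306e+02 4.000e-01 1.947e+02] jawyaw -49.93 down err deg [-0. -0.] F [-0.2 -0.5 -0.9] gap 21.5
turn units total [0.013 0.001 0.   ]
shift units, current axes [ 0.027  0.022 -0.012]  after-turn axes [ 0.027  0.022 -0.012]
```

Request:
send_rows(delta_rot=[[0,0,0],[0,0,0],[0,0,0],[0,0,0],[0,0,0],[0,0,0],[0,0,0],[0,0,0]], offset=[[0.06,0.035,-0.02],[0.06,0,0],[0.06,0,0],[0.06,0,0],[0.06,0,0],[0.06,0,0],[0.06,0,0],[0.06,0,0]], hand=[10,10,10,10,10,10,10,10])

```text
clock: 15.2
tool_pos: [0.6315, -0.0001, 0.1826]
tcp_rot: [-0.242, -0.664, -0.242, 0.664]
force: [-0.4, 1.0, -2.5]
finger_gap: 0.0214
```

Request:
send_rows(delta_rot=[[0,0,0],[0,0,0],[0,0,0],[0,0,0]], offset=[[0.06,0,0],[0.06,0,0],[0.06,0,0],[0.04,0,0]], hand=[10,10,10,10])

```text
clock: 15.6
tool_pos: [0.6315, -0.0001, 0.1771]
tcp_rot: [-0.242, -0.664, -0.242, 0.664]
force: [-0.5, -0.3, -1.0]
finger_gap: 0.0217
```

Request:
send_rows(delta_rot=[[0,0,0],[0,0,0]], offset=[[0.03,0,0],[0.03,0,0]], hand=[10,10])

```text
clock: 15.8
tool_pos: [0.6315, -0.0001, 0.1757]
tcp_rot: [0.242, 0.664, 0.242, -0.664]
force: [0.5, -0.5, -1.3]
finger_gap: 0.0219
```

Request:
send_rows(delta_rot=[[0,0,0],[0,0,0]], offset=[[0.03,0,0],[0.03,0,0]], hand=[10,10])

```text
clock: 16.0
tool_pos: [0.6315, -0.0, 0.1742]
tcp_rot: [0.242, 0.664, 0.242, -0.664]
force: [1.2, -0.4, -1.1]
finger_gap: 0.0218
```

Request:
send_rows(delta_rot=[[0,0,0]], offset=[[0.03,0,0]], hand=[10])

```text
clock: 16.1
tool_pos: [0.6315, -0.0, 0.1735]
tcp_rot: [0.242, 0.664, 0.242, -0.664]
force: [-0.8, -0.1, -1.7]
finger_gap: 0.022
```

Request:
send_rows(delta_rot=[[0,0,0]], offset=[[0.02,0,0]], hand=[10])

```text
clock: 16.2
tool_pos: [0.6316, -0.0, 0.1731]
tcp_rot: [0.242, 0.664, 0.242, -0.664]
force: [0.5, -1.1, 1.7]
finger_gap: 0.0218
```

Request:
send_rows(delta_rot=[[0,0,0]], offset=[[0.02,0,0]], hand=[10])

```text
clock: 16.3
tool_pos: [0.6317, 0.0, 0.173]
tcp_rot: [0.242, 0.664, 0.242, -0.664]
force: [-0.7, -0.1, 2.5]
finger_gap: 0.0217
```

Request:
send_rows(delta_rot=[[0,0,0]], offset=[[0.02,0,0]], hand=[10])

```text
clock: 16.4
tool_pos: [0.6318, 0.0001, 0.1728]
tcp_rot: [0.242, 0.665, 0.242, -0.664]
force: [-2.1, -0.4, 6.1]
finger_gap: 0.0215
```

Request:
send_rows(delta_rot=[[0,0,0],[0,0,0],[0,0,0],[0,0,0],[0,0,0]], offset=[[-0.1,0,0],[-0.2,0,0],[-0.4,0,0],[-0.5,0,0],[-0.2,0,0]], hand=[10,10,10,10,10])

```text
clock: 16.9
tool_pos: [0.6324, 0.0002, 0.2091]
tcp_rot: [0.242, 0.665, 0.242, -0.663]
force: [0.7, -0.6, -1.7]
finger_gap: 0.0223
```

```bash
python3 - <<'E'
from h import *
plan([.6386,.1299,.200],-50)
E
```

```text
t 16.9 p [6.324e+02 2.000e-01 2.091e+02] jawyaw -49.95 down err deg [0.17 0.01] F [ 0.7 -0.6 -1.7] gap 22.3
turn units total [ 0.01  -0.028 -0.021]
shift units, current axes [ 0.366 -3.812 -3.529]  after-turn axes [ 0.365 -3.814 -3.527]
```

Request:
send_rows(delta_rot=[[0,0,0],[0,0,0],[0,0,0],[0,0,0],[0,0,0],[0,0,0],[0,0,0],[0,0,0]], offset=[[0,-0.75,-0.7],[0,-0.75,-0.7],[0,-0.75,-0.7],[0.1,-0.75,-0.7],[0.1,-0.55,-0.5],[0.15,-0.26,-0.23],[0,0,0],[0,0,0]], hand=[10,10,10,10,10,10,10,10])

```text
clock: 17.7
tool_pos: [0.6379, 0.1282, 0.1981]
tcp_rot: [-0.242, -0.664, -0.241, 0.665]
force: [0.0, -0.4, -1.5]
finger_gap: 0.0221
```

```bash
python3 - <<'E'
from h import *
im,d,W=wl("w11",("block_1","gauge"))
plan([.6386,.1299,.194],-50)
E
```

```text
block_1 0.59 [201. 319.] 2745 ztop 0.0608 (array([639.1, 130.1]), array([46.5, 46.6]), 87.2)
block_1 0.26 [242. 318.] 2177 ztop 0.1618 (array([638.5, 128.9]), array([21.6, 21.4]), 40.4)
gauge 0.71 [243. 321.] 2151 ztop 0.1618 (array([638.5, 128.9]), array([21.6, 21.4]), 40.4)
t 17.85 p [638.2 127.9 198.3] jawyaw -50.08 down err deg [ 0.01 -0.06] F [-0.   0.1 -1.2] gap 21.6
turn units total [-0.016  0.005 -0.011]
shift units, current axes [ 0.171 -0.051 -0.066]  after-turn axes [ 0.171 -0.051 -0.066]
```

Request:
send_rows(delta_rot=[[0,0,0],[0,0,0],[0,0,0],[0,0,0],[0,0,0],[0,0,0],[0,0,0],[0,0,0]], offset=[[0.12,-0.04,-0.06],[0.1,0,0],[0.06,0,0],[0.06,0,0],[0.06,0,0],[0.06,0,0],[0.06,0,0],[0.06,0,0]], hand=[10,10,10,10,10,10,10,10])

```text
clock: 18.65
tool_pos: [0.6385, 0.1311, 0.1837]
tcp_rot: [0.242, 0.665, 0.242, -0.664]
force: [-0.0, -0.6, -1.1]
finger_gap: 0.0218
```

Request:
send_rows(delta_rot=[[0,0,0],[0,0,0],[0,0,0],[0,0,0],[0,0,0],[0,0,0],[0,0,0],[0,0,0]], offset=[[0.06,0,0],[0.06,0,0],[0.06,0,0],[0.06,0,0],[0.06,0,0],[0.06,0,0],[0.06,0,0],[0.06,0,0]], hand=[10,10,10,10,10,10,10,10])

```text
clock: 19.45
tool_pos: [0.6385, 0.1312, 0.1717]
tcp_rot: [0.242, 0.664, 0.242, -0.664]
force: [1.2, -2.6, -0.1]
finger_gap: 0.022
```

Request:
send_rows(delta_rot=[[0,0,0],[0,0,0],[0,0,0],[0,0,0],[0,0,0],[0,0,0],[0,0,0],[0,0,0]], offset=[[0.02,0.03,0.025],[0.06,0,0],[0.06,0,0],[0.06,0,0],[0.06,0,0],[0.06,0,0],[0.06,0,0],[0.06,0,0]], hand=[10,10,10,10,10,10,10,10])

```text
clock: 20.25
tool_pos: [0.6382, 0.1305, 0.1606]
tcp_rot: [-0.242, -0.664, -0.242, 0.664]
force: [1.3, -0.8, 0.1]
finger_gap: 0.022
```

Request:
send_rows(delta_rot=[[0,0,0],[0,0,0],[0,0,0],[0,0,0]], offset=[[0.06,0,0],[0.06,0,0],[0.06,0,0],[0.04,0,0]], hand=[10,10,10,10])

```text
clock: 20.65
tool_pos: [0.6382, 0.1304, 0.1551]
tcp_rot: [-0.242, -0.664, -0.242, 0.664]
force: [1.1, -0.3, -0.9]
finger_gap: 0.0219
```

Request:
send_rows(delta_rot=[[0,0,0],[0,0,0],[0,0,0]], offset=[[0.05,0,0],[0.05,0,0],[0.02,0,0]], hand=[10,10,10])

```text
clock: 20.95
tool_pos: [0.6383, 0.1304, 0.1521]
tcp_rot: [-0.242, -0.664, -0.242, 0.664]
force: [1.0, -0.1, -1.3]
finger_gap: 0.0219
```

Request:
send_rows(delta_rot=[[0,0,0],[0,0,0]], offset=[[0.02,0,0],[0.01,0,0]], hand=[10,10])

```text
clock: 21.15
tool_pos: [0.6383, 0.1304, 0.1518]
tcp_rot: [-0.242, -0.664, -0.242, 0.664]
force: [-0.0, -1.9, 2.5]
finger_gap: 0.0215
```

Request:
send_rows(delta_rot=[[0,0,0],[0,0,0],[0,0,0],[0,0,0]], offset=[[0,0,0],[0,0,0],[0,0,0],[0,0,0]], hand=[40,40,40,40])

```text
clock: 21.55
tool_pos: [0.6382, 0.1305, 0.1514]
tcp_rot: [-0.242, -0.664, -0.242, 0.664]
force: [-0.1, 0.2, 0.0]
finger_gap: 0.0386
```

Request:
send_rows(delta_rot=[[0,0,0],[0,0,0],[0,0,0],[0,0,0],[0,0,0]], offset=[[-0.3,0,0],[-0.6,0,0],[-1,0,0],[-1,0,0],[-0.5,0,0]], hand=[40,40,40,60,70])

```text
clock: 22.05
tool_pos: [0.6393, 0.1312, 0.2404]
tcp_rot: [0.242, 0.666, 0.242, -0.662]
force: [0.0, -0.5, 0.8]
finger_gap: 0.0488
```

```bash
python3 - <<'E'
from h import *
im,d,W=wl("w12",("block_1","gauge"))
rows([.6315,.0003,.2],86.3,6)
rows([.6315,.0003,.2],-3.7,10)
E
```

```text
block_1 0.86 [190. 322.] 1668 ztop 0.0608 (array([639. , 129.9]), array([47.4, 46.5]), 86.5)
block_1 0.66 [249. 398.] 145 ztop 0.0396 (array([653.1,  22. ]), array([3.7, 7.5]), 58.7)
gauge 0.9 [212. 318.] 1336 ztop 0.1161 (array([638.7, 130.8]), array([21.1, 22. ]), 39.4)
t 22.2 p [638.6 130.5 237.6] jawyaw -49.96 down err deg [0.12 0.01] F [ 0.2 -0.  -0.8] gap 60.4
turn units total [ 8.749e+00 -2.300e-02 -6.000e-03]
shift units, current axes [1.503 3.803 3.569]  after-turn axes [ 1.504  5.215 -0.054]
turn each 1.458 offs [[0.25, 0.63, 0.59], [0.25, 0.7, 0.51], [0.25, 0.76, 0.42], [0.25, 0.81, 0.32], [0.25, 0.84, 0.21], [0.25, 0.86, 0.1]]
t 22.2 p [638.6 130.5 237.6] jawyaw -49.96 down err deg [0.12 0.01] F [ 0.2 -0.  -0.8] gap 60.4
turn units total [-9.251 -0.012 -0.021]
shift units, current axes [1.503 3.803 3.569]  after-turn axes [1.504 0.054 5.215]
turn each -0.925 offs [[0.15, 0.38, 0.36], [0.15, 0.35, 0.39], [0.15, 0.32, 0.41], [0.15, 0.28, 0.44], [0.15, 0.25, 0.46], [0.15, 0.21, 0.48], [0.15, 0.17, 0.49], [0.15, 0.13, 0.5], [0.15, 0.09, 0.51], [0.15, 0.05, 0.52]]
```

View pics/w12.png

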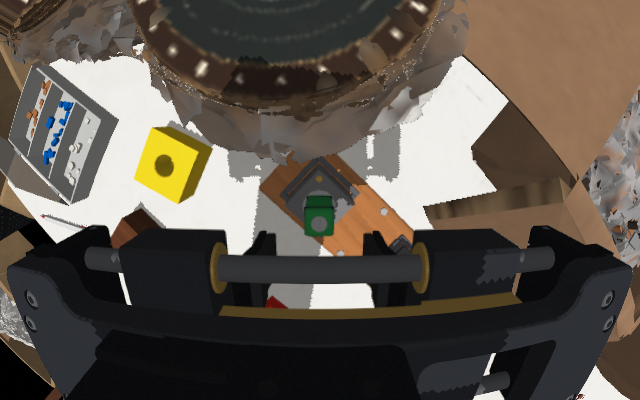

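```bash
python3 - <<'E'
from h import *
rows([.6315,.0003,.215],86.3,9)
E
```

```text
t 22.2 p [638.6 130.5 237.6] jawyaw -49.96 down err deg [0.12 0.01] F [ 0.2 -0.  -0.8] gap 60.4
turn units total [ 8.749e+00 -2.300e-02 -6.000e-03]
shift units, current axes [0.903 3.804 3.568]  after-turn axes [ 0.904  5.215 -0.054]
turn each 0.972 offs [[0.1, 0.42, 0.4], [0.1, 0.45, 0.36], [0.1, 0.48, 0.32], [0.1, 0.51, 0.28], [0.1, 0.53, 0.23], [0.1, 0.55, 0.19], [0.1, 0.56, 0.14], [0.1, 0.57, 0.09], [0.1, 0.58, 0.04]]
```

Request:
send_rows(delta_rot=[[0.97,0,0],[0.97,0,0],[0.97,0,0],[0.97,0,0],[0.97,0,0]], offset=[[0.1,0.42,0.4],[0.1,0.45,0.36],[0.1,0.48,0.32],[0.1,0.51,0.28],[0.1,0.53,0.23]], hand=[68,68,68,68,68])

```text
clock: 22.7
tool_pos: [0.6332, 0.0573, 0.2222]
tcp_rot: [-0.096, -0.699, -0.096, 0.702]
force: [-0.6, -0.0, 0.5]
finger_gap: 0.0677
```

Request:
send_rows(delta_rot=[[0.97,0,0],[0.97,0,0],[0.97,0,0],[0.97,0,0],[0,0,0],[0,0,0]], offset=[[0.1,0.55,0.19],[0.1,0.56,0.14],[0.1,0.57,0.09],[0.1,0.58,0.04],[0,0,0],[0,0,0]], hand=[68,68,68,68,68,68])

```text
clock: 23.3
tool_pos: [0.6306, 0.0006, 0.213]
tcp_rot: [0.022, -0.706, 0.022, 0.707]
force: [0.1, 0.6, 0.8]
finger_gap: 0.0678
```

```bash
python3 - <<'E'
from h import *
im,d,W=wl("w13",("block_1","gauge"))
plan([.6315,.0005,.102],86.4)
E
```

```text
block_1 0.98 [196. 192.] 2369 ztop 0.0606 (array([639.9, 130. ]), array([48.3, 45.1]), 85.1)
block_1 0.79 [200. 319.] 3243 ztop 0.0608 (array([6.315e+02, 1.000e-01]), array([46.4, 46.9]), 86.4)
gauge 0.7 [214. 166.] 1302 ztop 0.1151 (array([645.8, 127.2]), array([24.6, 13.6]), 82.5)
t 23.45 p [631.    1.7 213.9] jawyaw -93.44 down err deg [-0.01  0.05] F [-0.9  0.3 -0.5] gap 68.1
turn units total [0.032 0.003 0.009]
shift units, current axes [ 4.474  0.05  -0.022]  after-turn axes [ 4.474  0.047 -0.021]
```

View pics/w13.png

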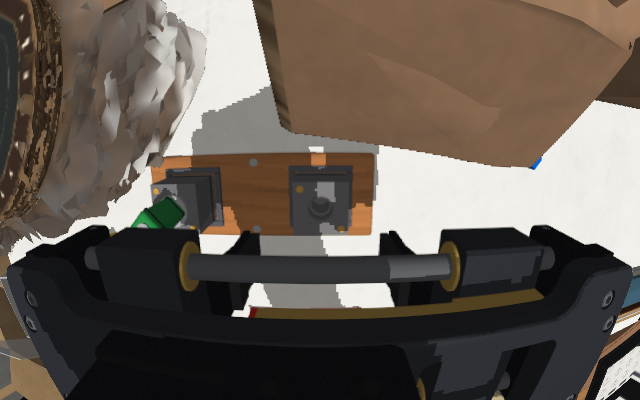

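Request:
send_rows(delta_rot=[[0.03,0,0],[0,0,0],[0,0,0],[0,0,0],[0,0,0],[0,0,0],[0,0,0]], offset=[[0.6,0.04,-0.02],[1,0,0],[1,0,0],[0.8,0,0],[0.6,0,0],[0.5,0,0],[0,0,0]], hand=[68,68,68,68,68,68,68])

```text
clock: 24.15
tool_pos: [0.6305, -0.0006, 0.0995]
tcp_rot: [0.023, -0.706, 0.023, 0.708]
force: [-0.1, 0.2, 0.9]
finger_gap: 0.0682
```

Request:
send_rows(delta_rot=[[0,0,0],[0,0,0],[0,0,0],[0,0,0],[0,0,0]], offset=[[0,0,0],[0,0,0],[0,0,0],[0,0,0],[0,0,0]], hand=[30,30,30,30,30], squeeze=35)

```text
clock: 24.65
tool_pos: [0.6321, -0.0006, 0.1024]
tcp_rot: [-0.023, 0.707, -0.023, -0.706]
force: [-0.8, 0.5, 2.6]
finger_gap: 0.0455
```

```bash
python3 - <<'E'
from h import *
plan([.6315,.0005,.2],86.4)
E
```

```text
t 24.65 p [ 6.321e+02 -6.000e-01  1.024e+02] jawyaw -93.75 down err deg [ 0.09 -0.  ] F [-0.8  0.5  2.6] gap 45.5
turn units total [-0.03  -0.018  0.001]
shift units, current axes [-3.904 -0.043  0.02 ]  after-turn axes [-3.904 -0.043  0.026]
```

Request:
send_rows(delta_rot=[[0,0,0],[0,0,0],[0,0,0],[0,0,0],[0,0,0],[0,0,0]], offset=[[-0.2,0,0],[-0.4,0,0],[-0.7,0,0],[-0.8,0,0],[-0.5,0,0],[-0.2,0,0]], hand=[30,30,30,30,30,30])

```text
clock: 25.25
tool_pos: [0.6321, -0.0007, 0.1732]
tcp_rot: [-0.023, 0.708, -0.023, -0.706]
force: [1.0, 0.2, -3.8]
finger_gap: 0.0457
```

Request:
send_rows(delta_rot=[[0,0,0],[0,0,0],[0,0,0],[0,0,0],[0,0,0],[0,0,0],[0,0,0],[0,0,0]], offset=[[0,0,0.4],[0,-0.1,0.8],[0,-0.1,0.9],[0,-0.1,0.9],[0,-0.1,0.9],[0,-0.1,0.9],[0,-0.1,0.9],[0,-0.07,0.9]], hand=[30,30,30,30,30,30,30,30])

```text
clock: 26.05
tool_pos: [0.4655, 0.0269, 0.1706]
tcp_rot: [0.023, -0.706, 0.023, 0.708]
force: [-0.3, 0.3, -3.4]
finger_gap: 0.0457
```

Request:
send_rows(delta_rot=[[0,0,0],[0,0,0],[0,0,0]], offset=[[0,0,0.5],[0,0,0.24],[0,0,0]], hand=[30,30,30])

```text
clock: 26.35
tool_pos: [0.4491, 0.0278, 0.1714]
tcp_rot: [0.023, -0.707, 0.023, 0.707]
force: [0.7, -0.7, -3.7]
finger_gap: 0.0456
```

```bash
python3 - <<'E'
from h import *
im,d,W=wl("w14",("block_1","tray"))
plan([.45,.028,.0964],86.4)
im,d=manip.capture("scene");cv2.imwrite("pics/s14.png",im)
E
```

```text
block_1 0.88 [ 13. 179.] 2072 ztop 0.0605 (array([619.4, 132. ]), array([48.7, 16. ]), 74.5)
block_1 0.66 [239. 316.] 6996 ztop 0.1296 (array([449.8,  28.5]), array([46.4, 44.7]), 86.4)
tray 0.87 [184. 320.] 10562 ztop 0.0219 (array([453.5,  28.1]), array([130.4,  86. ]), 86.7)
tray 0.46 [ 12. 176.] 2014 ztop 0.0604 (array([619.4, 132. ]), array([48.7, 16. ]), 74.5)
tray 0.25 [  0. 161.] 55 ztop 0.0654 (array([624.2, 131.7]), array([12.3,  2.4]), 83.1)
t 26.5 p [450.7  27.9 171.7] jawyaw -93.78 down err deg [0.08 0.02] F [-0.8 -0.1 -2.3] gap 45.7
turn units total [-0.036 -0.016  0.005]
shift units, current axes [ 3.01e+00 -1.00e-03  3.30e-02]  after-turn axes [ 3.01e+00 -2.00e-03  2.90e-02]
```

View pics/w14.png

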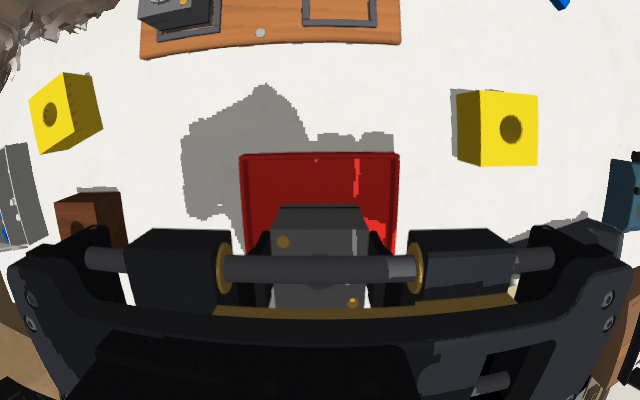

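View pics/s14.png

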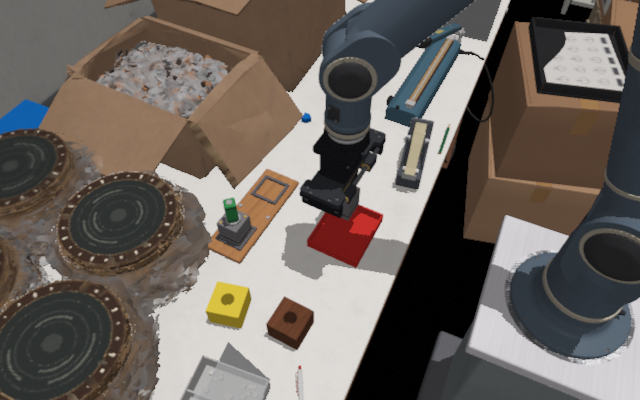

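Request:
send_rows(delta_rot=[[0,0,0],[0,0,0],[0,0,0],[0,0,0],[0,0,0],[0,0,0],[0,0,0]], offset=[[0.4,0,0],[0.7,0,0],[0.7,0,0],[0.5,0,0],[0.3,0,0],[0.1,0,0],[0.1,0,0]], hand=[30,30,30,30,30,30,30])

```text
clock: 27.25
tool_pos: [0.45, 0.0281, 0.1015]
tcp_rot: [-0.023, 0.707, -0.023, -0.707]
force: [1.0, -0.5, -3.8]
finger_gap: 0.0457
```

Request:
send_rows(delta_rot=[[0,0,0],[0,0,0],[0,0,0]], offset=[[0.05,0,0],[0.05,0,0],[0.03,0,0]], hand=[30,30,30])

```text
clock: 27.55
tool_pos: [0.4498, 0.028, 0.0985]
tcp_rot: [-0.023, 0.707, -0.023, -0.706]
force: [0.8, 1.0, -4.2]
finger_gap: 0.0457
```

Expected contact at TCP z ≈ 0.0964.

Request:
send_rows(delta_rot=[[0,0,0],[0,0,0],[0,0,0]], offset=[[0.04,0,0],[0.03,0,0],[0.02,0,0]], hand=[30,30,30])

```text
clock: 27.85
tool_pos: [0.4496, 0.028, 0.0963]
tcp_rot: [-0.023, 0.707, -0.023, -0.707]
force: [-2.0, 0.2, 7.1]
finger_gap: 0.0457
```

Request:
send_rows(delta_rot=[[0,0,0],[0,0,0]], offset=[[0.02,0,0],[0.01,0,0]], hand=[30,30])

```text
clock: 28.05
tool_pos: [0.4497, 0.028, 0.0963]
tcp_rot: [-0.023, 0.707, -0.024, -0.707]
force: [-4.4, -0.5, 13.3]
finger_gap: 0.0458
```

Seated on the tray floor. Release, rise.

Request:
send_rows(delta_rot=[[0,0,0],[0,0,0],[0,0,0],[0,0,0]], offset=[[-0.04,0,0],[0,0,0],[0,0,0],[0,0,0]], hand=[30,62,62,62])

```text
clock: 28.45
tool_pos: [0.4498, 0.0281, 0.0963]
tcp_rot: [-0.023, 0.707, -0.023, -0.707]
force: [1.2, 0.6, 0.5]
finger_gap: 0.0595
```

Request:
send_rows(delta_rot=[[0,0,0],[0,0,0],[0,0,0],[0,0,0],[0,0,0],[0,0,0],[0,0,0]], offset=[[-0.3,0,0],[-0.6,0,0],[-1,0,0],[-1,0,0],[-1,0,0],[-1,0,0],[-1,0,0]], hand=[62,62,62,62,62,62,62])

```text
clock: 29.15
tool_pos: [0.4494, 0.0281, 0.2453]
tcp_rot: [-0.023, 0.707, -0.023, -0.707]
force: [0.3, 0.5, 0.2]
finger_gap: 0.0619
```

Request:
send_rows(delta_rot=[[0,0,0],[0,0,0],[0,0,0],[0,0,0],[0,0,0],[0,0,0],[0,0,0],[0,0,0]], offset=[[-0.5,0.9,0],[0,1,0],[0,1,0],[0,1,0],[0,1,0],[0,0.6,0],[0,0,0],[0,0,0]], hand=[62,62,62,62,62,62,62,62])

```text
clock: 29.95
tool_pos: [0.4406, -0.1086, 0.2565]
tcp_rot: [-0.023, 0.707, -0.023, -0.707]
force: [0.1, 0.5, -0.4]
finger_gap: 0.0621
```

```bash
python3 - <<'E'
from h import *
im,d=manip.capture("scene");cv2.imwrite("pics/s15.png",im)
for n in ("scene","top"):
    if n=="top": im,d=manip.capture("top");cv2.imwrite("pics/t15.png",im)
    W=cloud(n,d)
    for t in ("gauge","block_1","tray","tape_dispenser"):
        for r in manip.trace(n,t)[:2]:
            P=W[r['region']&(d>0)]
            if len(P)<20: continue
            zt=np.percentile(P[:,2],95);T=P[abs(P[:,2]-zt)<.006]
            print(n,t,round(r['p'],2),'ztop',round(zt,4),rect(T))
plan([.45,.03,.3])
E
```

```text
scene gauge 0.81 ztop 0.117 (array([637.9, 130.4]), array([20.7, 22.2]), 31.7)
scene block_1 0.65 ztop 0.0566 (array([449.7,  28. ]), array([48.3, 47.7]), 85.7)
scene block_1 0.61 ztop 0.0624 (array([639.5, 129.4]), array([47.7, 48.3]), 86.8)
scene tray 0.28 ztop 0.0476 (array([448.2, 260.5]), array([61.1, 59.9]), 86.4)
scene tape_dispenser 0.83 ztop 0.0976 (array([ 378.2, -227.3]), array([23.5, 53.3]), 8.0)
scene tape_dispenser 0.49 ztop 0.0476 (array([448.8, 260.3]), array([61.2, 61.1]), 85.6)
top gauge 0.66 ztop 0.1167 (array([636.4, 129.7]), array([21.5, 21.7]), 40.2)
top gauge 0.62 ztop 0.0465 (array([447.5, 260. ]), array([60. , 57.2]), 86.5)
top block_1 0.69 ztop 0.0558 (array([447. ,  28.4]), array([45.2, 44.6]), 84.9)
top block_1 0.53 ztop 0.0622 (array([637.1, 129.4]), array([46.6, 46. ]), 87.2)
top tray 0.93 ztop 0.0216 (array([439.1,  29.5]), array([127.1, 109.9]), 87.0)
top tape_dispenser 0.47 ztop 0.0582 (array([ 362.1, -143.6]), array([29.7, 25. ]), 15.2)
t 30.45 p [ 440.6 -109.   256.2] jawyaw -93.72 down err deg [-0.  0.] F [-0.5  0.2 -0.1] gap 62.2
shift units, current axes [-1.75  -5.571 -0.014]  after-turn axes [-1.75  -5.571 -0.014]
```

View pics/s15.png

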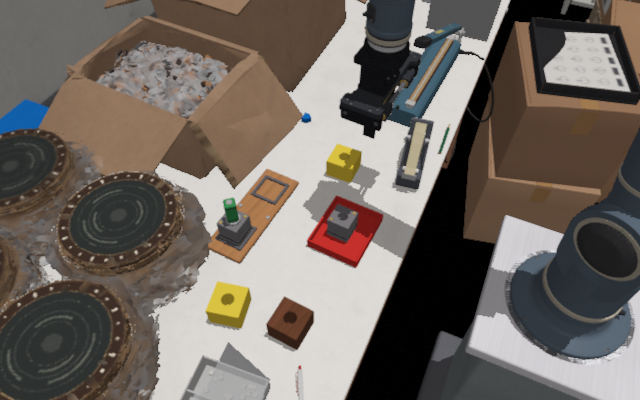

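```bash
python3 -c "
from plant import manip
print(manip.sign_off())"
```

```text
the job is handed in; nothing more can be done
None
```

The right block is the tight one. It now stands upright in the red tray, and the gauge stands fully home in the left block, which is still in its nest.

- **Tests:** In the left block the gauge went fully home, and I stopped at light contact with about 5 N. In the right block it stopped hard about 14 mm down, and I stopped pushing at about 7 N. I then put it back in the left block, where it seated at the same height as the first time.
- **Last checks:** The gauge's top is about 54.6 mm above the left block's top; 55 mm means fully home. The right block's top reads 56 mm, against 54 mm for one standing on the tray floor, and the cameras read about 2 mm high throughout. It is upright and about 10 mm off the tray's centre.
- **Tape dispenser:** I did not touch it, and the scene camera sees it within 2 mm of where it started. The top camera's last reading of it was a weak match, probably because the arm was in the way, so I did not count it.
- **Time and forces:** I handed the job in at about 30.5 s with the gripper clear of everything. The highest force I saw was about 13 N upward on the wrist, about 17 N of push, when setting the block on the tray floor.

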